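Seat the slide carrier in the slide reader

TASK

Press down on the front of the slide reader's closed push-latch cover and let go so that it pops up, push the slide carrier inside along its channel until it is fully home against the stop, then swing the cover down and press it once more so that it latches shut. Only press and push: do not lift the carrier, and leave the other things on the bench where they are.

Things in the scene. Friction and masses are not known exactly. Their poses are not given: they have to be found in the camera images.
- reader: Cream slide reader fixed to the bench, an open-topped case under a hinged cover. Origin on the bench; +x points away from the robot to the hinge side (turned up to 20 degrees), y left, z up. Case x -65..65, y -121..111 mm, rim 62 mm up. Chamber floor 30 mm up, x -55..55, y -111..101; inside, an 18 mm high lamp housing fills x 20..50, y -75..15.
- cover (a joint): Cover angle, rad: 0 latched shut, 1.45 (stop) open. Push-push latch: at 0, press it below -0.05 (end of travel -0.065), let go, and it springs to 1.45 in 1 to 2 s and stays; from open push it down below -0.05, let go, and it stays latched at 0. A shallower press changes nothing; one more full press reopens it. The spring takes 2 to 4 N at the front; about 6 to 12 N reaches the end.
- cover_press (a point): Dimple on the cover's outer face, mid-width, 108 mm from the hinge line, 20 mm from the front edge; moves with the cover. Shut: 80 mm above the bench, press travel 7 mm. x points to the hinge, y along it, z out of the outer face. The cover is a plate 128 mm (hinge to front edge) by 232 by 8 mm, with a 10 mm lip under its front edge.
- cover_hinge (a point): Middle of the cover's hinge line, fixed to the reader at x = 60, y = -5, z = 72 mm; axes as the reader's. The hinge is along y on the side far from the robot, in the plane of the cover's underside (the outer face is 8 mm above it).
- carrier: Loose black slide carrier in the channel, hidden until the cover opens: a bar 80 mm (its y, along the channel) by 34 by 8 mm, glass slide on top, upright thumb tab at its -y end (26 mm wide, 8 thick, top 26 mm above the underside). About 80 g. Origin: centre of its underside; axes as the reader's. Starts 12 to 30 mm short of home; home is at reader y = 25 mm.
- carrier_tab (a point): Middle of the outer (-y) face of the carrier's tab, 18 mm above the chamber floor; push here towards +y.
- carrier_nose (a point): Bottom part of the carrier's leading (+y) end face, 4 mm above the chamber floor; at home it touches the stop.
- stop_face (a point): Point on the stop (face of the 26 mm high black optical head) that the carrier's leading end meets: reader x = -30, y = 65, z = 34 mm. The channel runs along reader y, centred on x = -30 mm, 37 mm wide between two rails 6 mm high; open floor behind the carrier down to y = -111 mm.
- wash_bottle: Bystander: white wash bottle with blue cap, 68 mm across, 186 mm tall. Origin under its base.
- jar: Bystander: glass jar, 72 mm across, 85 mm tall. Origin under its base.
- beaker: Bystander: black beaker, 68 mm across, 100 mm tall. Origin under its base.
- tube_rack: Bystander: black rack of sample tubes, 75 by 125 by 78 mm. Origin under its base.
- dishes: Bystander: stack of three clear dishes, 86 mm across, 39 mm high. Origin under its base.
- slide_box: Bystander: grey and white slide box, 88 by 123 by 33 mm. Origin under its base.
- forceps: Bystander: steel forceps lying flat, about 120 mm long. Origin under its middle.

How it is judged:
By the outcome, as a careful person would: the job done as asked, in the order asked, and still so for the second after the job is handed in, with the robot touching nothing.
It also fails if it takes over 54 s, if anything falls off the work surface, if the arm or the gripper's body presses on something with over 40 N, if the wrist force passes 120 N, or if a joint passes its speed limit or range.

ROBOT

A 6-joint arm with a two-finger parallel gripper is mounted at the origin on the work surface. World frame = base frame: x ahead of the robot, y to its left, z up, the work surface at z = 0. Lengths are in mm, angles in degrees, forces in N, time in s.
With the tool pointing down it reaches from about 300 to 850 mm from the base axis. Payload 4.2 kg.
Tool frame: the origin (TCP) lies between the finger pads; the fingertips stand 19 mm ahead of it and the grasp point (between the pads) is the TCP; z points along the fingers, x is the direction in which the jaws open and shut, and the axes are right-handed (so a half turn about z gives the same grasp; the last joint's range is limited). The gripper opens to 91 mm and grips with 3 to 60 N. Pads are 32 mm wide; open, the fingers measure 118 mm over their backs; the gripper's body (76 mm by 178 mm) begins 60 mm behind the grasp point.
Start: joints at [-70.76, 18.312, 89.639, -0, 72.044, -1.146], TCP at [200.299, -539, 232.976] pointing down, gripper open.
Joint ranges: [-177.97, 177.97], [-48.28, 115.42], [12.27, 149.76], [-77.06, 257.06], [2.81, 150.46], [-146.56, 146.56]. Speed limits (degrees/s): [147.25, 147.25, 180, 180, 180, 180].

INTERFACE

Orientations are given as [roll, pitch, yaw] about the fixed x, y, z axes, in that order (R = Rz(yaw) Ry(pitch) Rx(roll)).
In Python, from workcell import sensors, grab_frame, env gives the robot as it stands.
- The arm moves only by the tool servo_tool, never from a script. Its argument "motion" is one flat list of numbers, 7 for each row, row after row: the shift along the world's x, y, z in mm, then the turn, a rotation vector about the world's x, y, z in rad, then the opening in per cent of the stroke, from 0 (shut) to 100 (fully open). In form: [x, y, z, rx, ry, rz, grip, x, y, z, rx, ry, rz, grip, ...]. A call has 1 to 10 rows; each row shifts and turns the commanded pose from where the row before left it; what a row does not reach is not made up. A row lasts 1/12 s, in which the tool goes at most 41.7 mm and 7.16 degrees, less where a joint would pass 70% of its speed; a pose out of reach is approached as far as the arm can. A call with a gripper value outside its range is refused whole. The fingers move at their own pace and stop on an object; "newtons" is the grip in N (left out, the last holds). Time passes only in rows, so rows that do not move let the fingers close. It gives the time, the measured TCP pose, the force and the opening at its end, in the units of the state.
- sensors.state(): the state, without advancing time (a new reading comes with each control period).
- grab_frame(name): name is "scene" or "top"; returns a dict with "image" (400x640x3 uint8, red, green, blue), "depth" (400x640 float32, mm along the optical axis (not along the pixel's ray), 0 where there is no reading), "fx", "fy", "cx", "cy" (pixels), "extrinsics" (4x4, takes a point from camera to world coordinates). Camera axes: x right, y up, looking along -z (the intrinsics and any distortion apply to the point x, -y, -z); pixel columns grow to the right and rows downward; lengths in mm; the calibration is good to about 2 mm. A picture is of the moment at which its call begins.
- env.job_done(): hands the job in, once; it reports no verdict.
The state is a dict: "time_s": time; "qpos": joint angles; "qvel": joint speeds; "effort": joint torques, N m; "ee_pos": TCP position; "ee_rot": TCP orientation; "force": force on the tool from outside, world axes, zero at the start; "torque": the same for the moment, N m; "gripper_width": finger opening in mm.
Only numpy, scipy, OpenCV 4.12 (cv2) and the standard library are available. Lean on these libraries where they do the work, as an engineer would, in place of code of your own. Each camera call takes 0.05 s, during which the arm holds its last target.

## Working session

There is one attempt and no reset: what is moved stays moved. The work goes in short steps, Python scripts to look and compute and a tool call to move; the robot and the scene stay as the last step left them, time stands still between calls to the robot, and variables do not carry over. Pictures are saved under pics/ and viewed, and the job is handed in when it is done.

Besides the shell and the picture viewer there is one more tool, called by a JSON object that holds its "name" and its "arguments", one argument or row to a line. servo_tool: Moves the arm, as the interface text tells. Its arguments: {"type":"object","properties":{"motion":{"type":"array"},"newtons":{"type":"number"}},"required":["motion"]}

```bash
mkdir -p pics; ls
python3 - <<'E'
from workcell import sensors, grab_frame, env
import cv2,numpy as np
for n in("scene","top"):
    f=grab_frame(n); cv2.imwrite(f"pics/{n}0.png",f["image"][:,:,::-1]); np.savez(f"{n}0.npz",**f)
    print(n,f["fx"],f["fy"],f["cx"],f["cy"],np.round(f["extrinsics"],3).tolist(),[k for k in f])
print(sensors.state())
E
```

```text
pics
scene 449.0781337963076 449.0781337963076 321.9206365837441 199.44207297668024 [[0.66, -0.622, 0.421, 978.85], [0.751, 0.542, -0.377, -317.433], [0.006, 0.565, 0.825, 867.768], [0.0, 0.0, 0.0, 1.0]] ['image', 'depth', 'fx', 'fy', 'cx', 'cy', 'extrinsics']
top 384.6607504570688 384.6607504570688 315.0650696466671 203.30501301153762 [[0.007, 0.995, -0.102, 525.029], [-1.0, 0.007, -0.005, 29.122], [-0.005, 0.102, 0.995, 874.482], [0.0, 0.0, 0.0, 1.0]] ['image', 'depth', 'fx', 'fy', 'cx', 'cy', 'extrinsics']
{'time_s': 0.1, 'qpos': array([-7.07601293e+01,  1.83473257e+01,  8.96988188e+01, -1.88329731e-04,
        7.20434198e+01, -1.14554027e+00]), 'qvel': array([ 0.03900001, -0.0593024 , -0.23345145,  0.03053765, -0.0526498 ,
        0.01774024]), 'effort': array([ 8.06920798e-05, -4.13330233e+01, -2.32509917e+01,  7.28945131e-02,
        4.22614056e-02, -6.41933661e-05]), 'ee_pos': array([ 200.15822535, -538.59500172,  232.21491432]), 'ee_rot': array([-1.79998388e+02,  8.95498911e-02, -6.96145296e+01]), 'force': array([-0.93549234,  0.37720489,  0.33197597]), 'torque': array([ 0.03852002,  0.03310302, -0.02685833]), 'gripper_width': 90.86826831665154}
```

View pics/scene0.png

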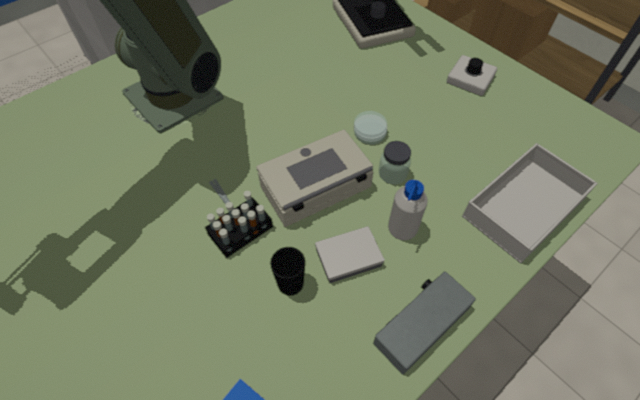

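View pics/top0.png

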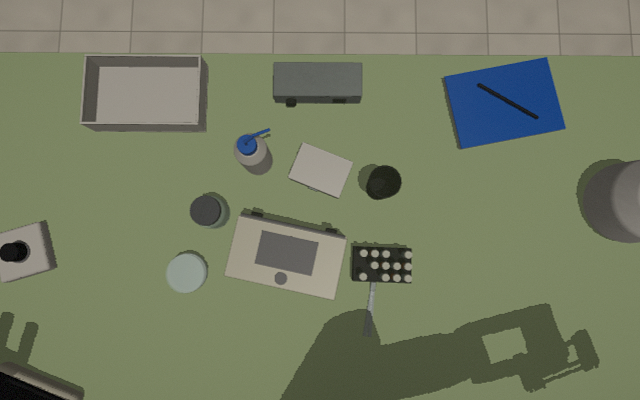

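The reader's cream cover lies at about (287,256) in the top view, with its dimple at (281,278) and hinge lugs at (257,214) and (331,231). In the scene view the dimple is at (306,152). The tube rack is just to its right (-y). I'll measure it next.

```bash
cat > h.py <<'E'
import numpy as np,cv2
def ray(f,u,v):
    E=f["extrinsics"]; d=np.array([(u-f["cx"])/f["fx"],-(v-f["cy"])/f["fy"],-1.])
    return E[:3,3],E[:3,:3]@d
def onz(f,u,v,z):
    o,d=ray(f,u,v); return o+d*(z-o[2])/d[2]
def tri(fa,pa,fb,pb):
    o1,d1=ray(fa,*pa);o2,d2=ray(fb,*pb)
    s=np.linalg.lstsq(np.c_[d1,-d2],o2-o1,rcond=None)[0]
    a=o1+s[0]*d1;b=o2+s[1]*d2
    return (a+b)/2,np.linalg.norm(a-b)
def proj(f,p):
    E=f["extrinsics"];c=E[:3,:3].T@(np.asarray(p)-E[:3,3]);
    return f["cx"]+f["fx"]*c[0]/-c[2],f["cy"]-f["fy"]*c[1]/-c[2]
def dep(f,u,v):
    o,d=ray(f,u,v);return o+d*float(f["depth"][int(v),int(u)])
E
python3 - <<'E'
from h import *
t=np.load("top0.npz");s=np.load("scene0.npz")
cv2.imwrite("pics/tc.png",cv2.resize(t["image"][190:350,210:430,::-1],None,fx=3.6,fy=3.6,interpolation=2)[:600])
cv2.imwrite("pics/sc.png",cv2.resize(s["image"][120:260,190:400,::-1],None,fx=3.8,fy=3.8,interpolation=2))
# depth-based top-surface points of cover
D=t["depth"];v,u=np.mgrid[190:310,210:360];P=np.array([dep(t,a,b) for a,b in zip(u.ravel(),v.ravel())])
m=(P[:,2]>70)&(P[:,2]<92)
mm=m.reshape(u.shape).astype(np.uint8)
n,l,st,c=cv2.connectedComponentsWithStats(mm);k=1+np.argmax(st[1:,4]);print(st[k],c[k])
Q=P[(l==k).ravel()];print("z",np.percentile(Q[:,2],[5,50,95]))
r=cv2.minAreaRect(Q[:,:2].astype(np.float32));print(r,cv2.boxPoints(r))
E
```

```text
[  14   22  124   88 7436] [76.32356105 65.63528779]
z [76.5900181  79.21426101 81.54981106]
((502.4618225097656, 91.60108184814453), (232.10089111328125, 141.92849731445312), 78.05850982666016) [[409.02097    -7.2545624]
 [547.87805   -36.62137  ]
 [595.9027    190.45673  ]
 [457.0456    219.82353  ]]
```

```bash
ls pics
```

```text
sc.png
scene0.png
tc.png
top0.png
```

View pics/tc.png

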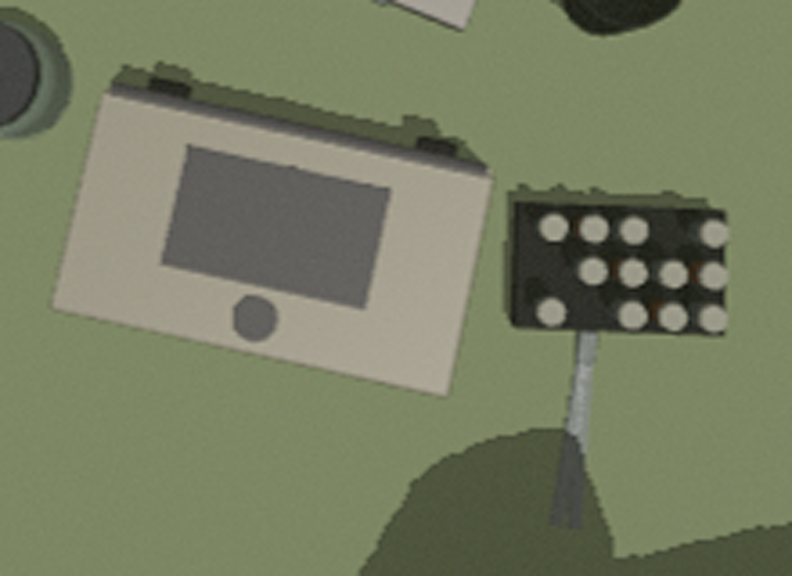

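View pics/sc.png

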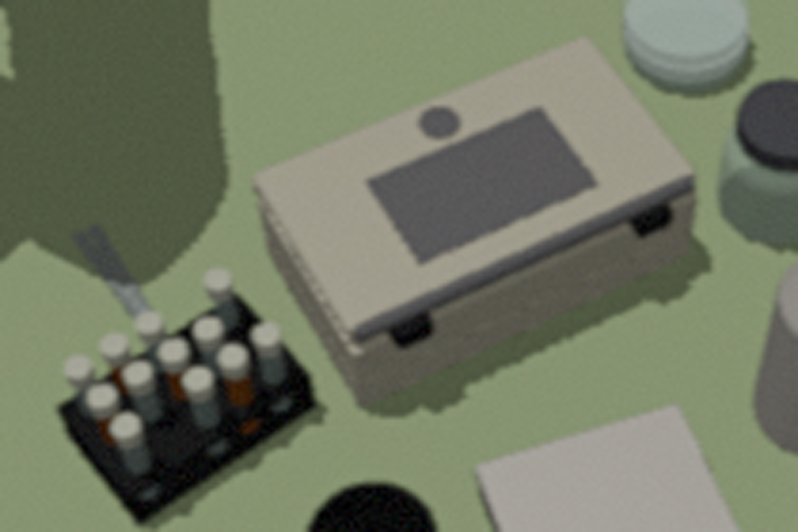

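Run:
```python
from h import *
t=np.load("top0.npz");s=np.load("scene0.npz")
T=lambda x,y:((x+.5)/3.6-.5+210,(y+.5)/3.6-.5+190)
S=lambda x,y:((x+.5)/3.8-.5+190,(y+.5)/3.8-.5+120)
pts=dict(FL=((50,309),(585,38)),FR=((448,395),(256,183)),BR=((490,172),(352,330)),BL=((106,90),(692,178)),D=((254,318),(440,122)))
W={}
for k,(a,b) in pts.items():
    p,g=tri(t,T(*a),s,S(*b)); q=onz(t,*T(*a),80);q2=onz(s,*S(*b),80); W[k]=(q+q2)/2
    print(k,np.round(p,1),round(g,1),np.round(q,1),np.round(q2,1))
for a,b in(("FL","FR"),("BL","BR"),("FL","BL"),("FR","BR")):
    d=W[a]-W[b];print(a,b,np.linalg.norm(d[:2]),np.degrees(np.arctan2(d[1],d[0])))
print("rack")
P=[dep(t,u,v) for v in range(235,295) for u in range(345,425)]
P=np.array(P);m=(P[:,2]>55)&(P[:,2]<130)&(P[:,1]<-30);print(P[m].min(0),P[m].max(0))
```

```text
FL [456.  219.6  73.1] 2.7 [457.4 219.   80. ] [459.8 213.7  80. ]
FR [410.1  -6.8  69.5] 0.4 [411.5  -6.5  80. ] [417.7 -10.7  80. ]
BR [535.8 -31.2  78.7] 2.4 [536.5 -30.2  80. ] [535.8 -32.7  80. ]
BL [581.3 190.4  74.3] 3.6 [581.9 190.7  80. ] [583.3 185.2  80. ]
D [452.5 102.6  78.5] 2.2 [453.3 103.4  80. ] [452.8 100.9  80. ]
FL FR 229.22730202860902 78.91829490683635
BL BR 224.2151766222471 78.0432692074004
FL BL 127.20153969250325 167.07571068438773
FR BR 123.71530417516635 169.35747361997895
rack
[ 448.39277785 -167.02645451   55.21623476] [537.66815795 -30.73063566  80.68241155]
```

Both views agree. The cover is about 229 by 127 mm and the dimple is at about (453,102), z 79. That puts the reader origin at about (501,97) with a yaw of about -11.7°. Next I move over the dimple, jaws shut and aligned with the reader's y.

{"name": "servo_tool", "arguments": {
  "motion": [12,31,0,0,0,0.123,0,12,31,0,0,0,0.123,0,12,31,0,0,0,0.123,0,12,31,0,0,0,0.123,0,12,31,0,0,0,0.123,0,12,31,0,0,0,0.123,0,12,31,0,0,0,0.123,0,12,31,0,0,0,0.123,0,12,31,0,0,0,0.123,0,12,31,0,0,0,0.123,0],
  "newtons": 20
}}

```text
time_s: 0.93
ee_pos: [320.3, -227.3, 232.8]
ee_rot: [-180.0, 0.0, 1.2]
force: [0.1, -0.7, 0.5]
gripper_width: 27.5
```

{"name": "servo_tool", "arguments": {
  "motion": [12,31,0,0,0,0.123,0,12,31,0,0,0,0.123,0,12,31,0,0,0,0.123,0,12,31,0,0,0,0.123,0,12,31,0,0,0,0.123,0,12,31,-10,0,0,0.123,0,12,31,-20,0,0,0.123,0,12,31,-20,0,0,0.123,0,12,31,-20,0,0,0.123,0,12,31,-20,0,0,0.123,0]
}}

```text
time_s: 1.77
ee_pos: [440.3, 82.7, 142.0]
ee_rot: [180.0, 0.0, 71.7]
force: [0.7, -0.8, 0.8]
gripper_width: 0.4
```

{"name": "servo_tool", "arguments": {
  "motion": [9,20,-10,0,0,0.115,0,0,0,-14,0,0,0,0,0,0,-10,0,0,0,0,0,0,0,0,0,0,0]
}}

```text
time_s: 2.1
ee_pos: [447.6, 101.2, 106.7]
ee_rot: [-179.7, 0.1, 78.0]
force: [0.1, -0.0, -0.9]
gripper_width: 0.3
```

Run:
```python
from workcell import sensors, grab_frame
import cv2,numpy as np
A=[]
for n,(r0,r1,c0,c1) in dict(scene=(80,260,190,430),top=(150,330,190,430)).items():
    f=grab_frame(n);A.append(cv2.resize(f["image"][r0:r1,c0:c1,::-1],None,fx=1.65,fy=1.65,interpolation=2))
cv2.imwrite("pics/a1.png",np.hstack(A));print(sensors.state()["ee_pos"])
```

```text
[448.99790607 100.94475041 108.73849533]
```

View pics/a1.png

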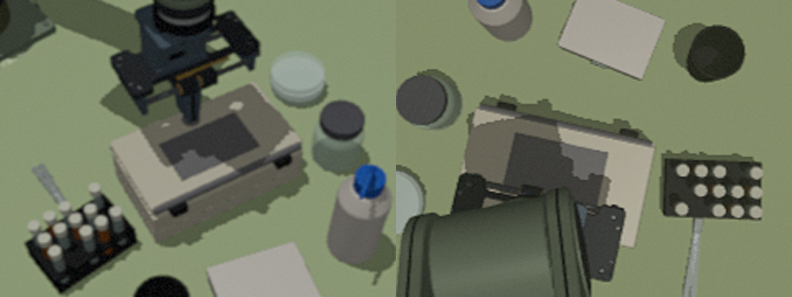

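The shut fingers stand over the dimple with the wide side of the gripper body along the reader's y, as wanted. The cover is still shut. Now the press.

{"name": "servo_tool", "arguments": {
  "motion": [0,1,-4,0,0,0,0,0,0,-3,0,0,0,0,0,0,-2,0,0,0,0,0,0,-1,0,0,0,0,0,0,-1,0,0,0,0,0,0,-1,0,0,0,0]
}}

```text
time_s: 2.7
ee_pos: [449.2, 101.9, 97.2]
ee_rot: [180.0, -0.0, 77.9]
force: [-0.3, -1.0, 2.9]
gripper_width: 0.3
```

{"name": "servo_tool", "arguments": {
  "motion": [0,0,-1,0,0,0,0,0,0,-1,0,0,0,0,0,0,0,0,0,0,0]
}}

```text
time_s: 2.95
ee_pos: [449.1, 101.9, 95.0]
ee_rot: [-180.0, 0.0, 77.9]
force: [-1.6, -0.2, 2.8]
gripper_width: 0.3
```

{"name": "servo_tool", "arguments": {
  "motion": [0,0,-1,0,0,0,0,0,0,-1,0,0,0,0,0,0,-1,0,0,0,0,0,0,0,0,0,0]
}}

```text
$.motion: bad value
```

{"name": "servo_tool", "arguments": {
  "motion": [0,0,-1,0,0,0,0,0,0,-1,0,0,0,0,0,0,-1,0,0,0,0,0,0,0,0,0,0,0]
}}

```text
time_s: 3.28
ee_pos: [449.2, 101.9, 92.7]
ee_rot: [-180.0, 0.0, 77.9]
force: [-5.4, -1.7, 12.1]
gripper_width: 0.5
```

{"name": "servo_tool", "arguments": {
  "motion": [0,0,-1,0,0,0,0,0,0,0,0,0,0,0]
}}

```text
time_s: 3.45
ee_pos: [449.2, 101.9, 92.6]
ee_rot: [180.0, -0.0, 77.9]
force: [-5.7, -1.5, 18.1]
gripper_width: 0.7
```

The force climbs with no further travel, so it's at the end stop. Let go, moving up and back out of the cover's sweep.

{"name": "servo_tool", "arguments": {
  "motion": [0,0,30,0,0,0,0,-25,5,30,0,0,0,0,-38,8,10,0,0,0,0,-20,4,30,0,0,0,0,0,0,40,0,0,0,0,0,0,40,0,0,0,0,0,0,0,0,0,0,0,0,0,0,0,0,0,0]
}}

```text
time_s: 4.12
ee_pos: [367.7, 119.6, 272.9]
ee_rot: [179.7, -0.2, 77.9]
force: [-0.8, 0.3, -0.1]
gripper_width: 0.6
```

{"name": "servo_tool", "arguments": {
  "motion": [0,0,0,0,0,0,0,0,0,0,0,0,0,0,0,0,0,0,0,0,0,0,0,0,0,0,0,0,0,0,0,0,0,0,0,0,0,0,0,0,0,0,0,0,0,0,0,0,0,0,0,0,0,0,0,0,0]
}}

```text
$.motion: bad value
```

```bash
cat > look.py <<'E'
import sys
from workcell import sensors, grab_frame
import cv2,numpy as np
k=sys.argv[1];A=[]
for n,(r0,r1,c0,c1) in dict(scene=(80,260,190,430),top=(150,330,190,430)).items():
    f=grab_frame(n);np.savez(f"{n}_{k}.npz",**f);A.append(cv2.resize(f["image"][r0:r1,c0:c1,::-1],None,fx=1.65,fy=1.65,interpolation=2))
cv2.imwrite(f"pics/{k}.png",np.hstack(A));s=sensors.state();print(s["time_s"],s["ee_pos"],s["force"])
E
python3 look.py a2
```

```text
4.2167 [365.9421508  118.95545454 270.07508421] [ 0.53283137  0.46289345 -0.67440827]
```

View pics/a2.png

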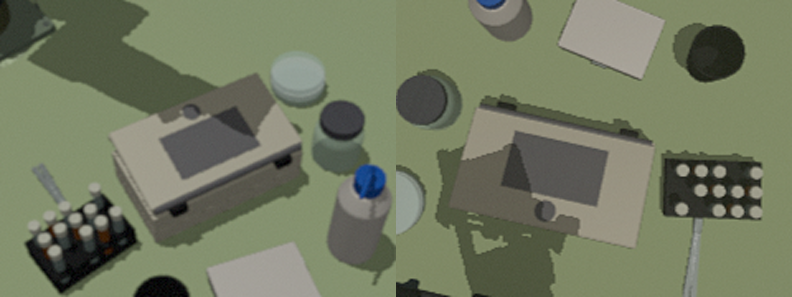

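The cover still looks shut 0.7 s after release. I'll wait and look again. The arm is clear of both views of the reader.

{"name": "servo_tool", "arguments": {
  "motion": [0,0,0,0,0,0,0,0,0,0,0,0,0,0,0,0,0,0,0,0,0,0,0,0,0,0,0,0,0,0,0,0,0,0,0]
}}

```text
time_s: 4.63
ee_pos: [366.2, 119.0, 270.5]
ee_rot: [-179.9, 0.0, 77.9]
force: [0.8, 0.2, -0.2]
gripper_width: 0.8
```

```bash
python3 look.py a3
python3 - <<'E'
from h import *
for k in("0","_a2","_a3"):
    t=np.load(f"top{k}.npz")
    print(k,[np.round(np.median([dep(t,u+i,v+j)[2] for i in range(-2,3) for j in range(-2,3)]),1) for u,v in((281,278),(232,270),(330,288),(262,220),(340,240))])
E
```

```text
4.7333 [366.28365457 118.97727723 270.7876049 ] [-0.0534969  -0.14705534  0.96401125]
0 [np.float64(79.6), np.float64(79.1), np.float64(79.2), np.float64(79.0), np.float64(79.2)]
_a2 [np.float64(99.2), np.float64(99.3), np.float64(97.9), np.float64(79.4), np.float64(79.7)]
_a3 [np.float64(35.0), np.float64(59.1), np.float64(32.4), np.float64(85.4), np.float64(89.7)]
```

View pics/a3.png

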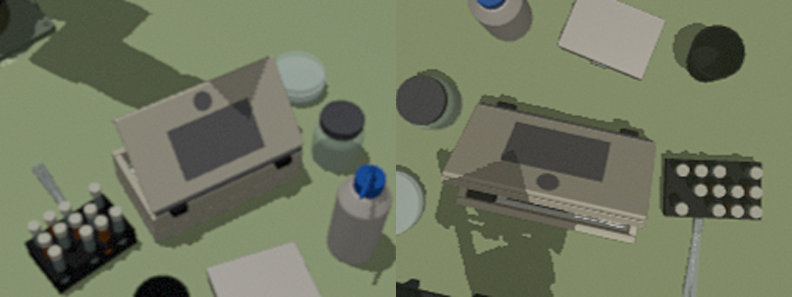

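The cover is on its way up. Wait for it to open fully.

{"name": "servo_tool", "arguments": {
  "motion": [0,0,0,0,0,0,0,0,0,0,0,0,0,0,0,0,0,0,0,0,0,0,0,0,0,0,0,0,0,0,0,0,0,0,0,0,0,0,0,0,0,0,0,0,0,0,0,0,0,0,0,0,0,0,0,0]
}}

```text
time_s: 5.4
ee_pos: [366.3, 119.0, 271.0]
ee_rot: [180.0, -0.0, 77.9]
force: [-0.0, -0.1, 0.9]
gripper_width: 0.3
```

```bash
python3 look.py a4
python3 - <<'E'
import numpy as np,cv2
t=np.load("top_a4.npz");cv2.imwrite("pics/t4.png",cv2.resize(t["image"][195:320,215:365,::-1],None,fx=4.8,fy=4.8,interpolation=2))
E
```

```text
5.5 [366.28794494 119.00320035 270.9748294 ] [-0.45434577 -0.1875321  -0.03496922]
```

View pics/a4.png

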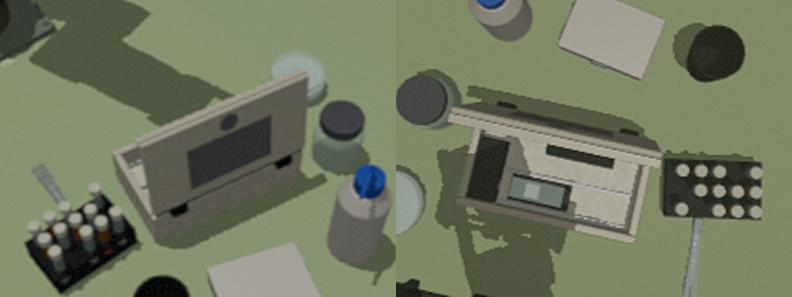

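View pics/t4.png

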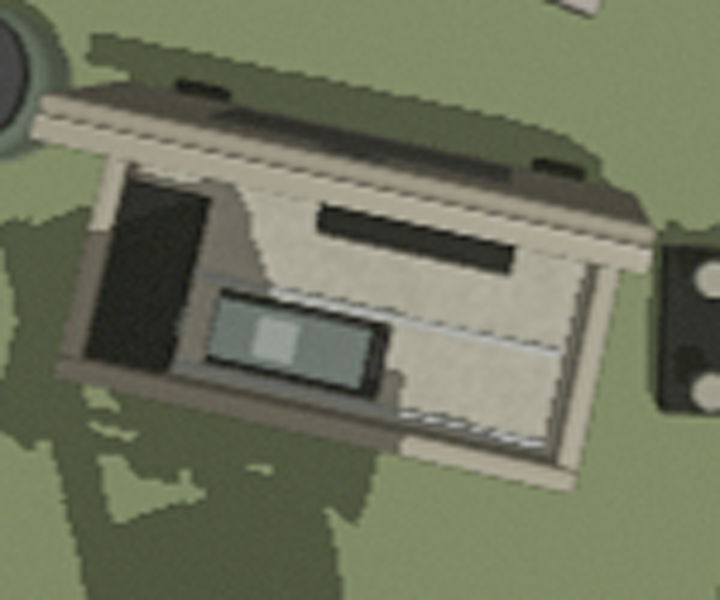

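The cover is fully open. In the top crop the carrier spans columns 208 to 388 with its tab at the right end near (380,362), and the black optical head is at the left. There's a gap between the carrier's nose and the head.

Run:
```python
from h import *
t=np.load("top_a4.npz")
a=np.radians(-11.7);ex=np.array([np.cos(a),np.sin(a)]);ey=np.array([-ex[1],ex[0]]);O=np.array([501.2,97.4])
C=lambda x,y:((x+.5)/4.8-.5+215,(y+.5)/4.8-.5+195)
for n,x,y,z in(("tabtop outer hi",389,328,56),("tabtop outer lo",380,397,56),("nose hi",222,290,38),("nose lo",207,360,38),("head edge hi",210,197,56),("head edge lo",177,370,56),("railU L",275,290,36),("railU R",560,350,36),("railL L",180,368,36),("railL R",545,445,36),("rim FR",572,488,62),("rim FL",58,372,62),("cover top L",35,130,199),("cover topR",650,270,199)):
    w=onz(t,*C(x,y),z);d=w[:2]-O;print(n,np.round(w,1),"reader",np.round([d@ex,d@ey],1))
# cover top by depth
for x,y in((45,105),(45,118),(640,240),(640,255),(340,180),(340,195),(378,365),(372,362),(382,350)):
    p=dep(t,*C(x,y));d=p[:2]-O;print("depth",(x,y),np.round(p,1),np.round([d@ex,d@ey],1))
```

```text
tabtop outer hi [482.6  73.6  56. ] reader [-13.4 -27.1]
tabtop outer lo [452.7  77.1  56. ] reader [-43.4 -29.7]
nose hi [498.  149.8  38. ] reader [-13.8  50.7]
nose lo [466.8 155.9  38. ] reader [-45.5  50.3]
head edge hi [539.3 153.4  56. ] reader [25.9 62.6]
head edge lo [463.7 166.2  56. ] reader [-50.7  59.8]
railU L [498.1 126.2  36. ] reader [-8.9 27.6]
railU R [472.3  -2.2  36. ] reader [  -8.1 -103.4]
railL L [463.1 168.2  36. ] reader [-51.7  61.6]
railL R [430.4   4.3  36. ] reader [ -50.5 -105.5]
rim FR [415.1  -6.6  62. ] reader [ -63.2 -119.3]
rim FL [462.9 217.   62. ] reader [-61.8 109.3]
cover top L [560.8 196.4 199. ] reader [ 38.3 109. ]
cover topR [511.5 -28.7 199. ] reader [  35.7 -121.4]
depth (45, 105) [579.3 226.9  59.7] [ 50.2 142.6]
depth (45, 118) [565.2 192.7 199.7] [ 43.3 106.3]
depth (640, 240) [522.3 -25.2 198.3] [  45.5 -115.7]
depth (640, 255) [516.9 -25.3 196.5] [  40.2 -117. ]
depth (340, 180) [543.3  84.4 199. ] [43.9 -4.2]
depth (340, 195) [537.9  84.4 197.7] [38.6 -5.3]
depth (378, 365) [466.6  78.1  57.9] [-29.9 -25.9]
depth (372, 362) [467.6  81.   53.5] [-29.6 -22.9]
depth (382, 350) [473.1  76.4  57.3] [-23.3 -26.2]
```

The reader frame holds: rim, rails, head and cover top are all within about 3 mm. The tab face is at y≈-29, so the carrier is about 14 mm short of home. Go down behind the tab at reader (-30,-60).

{"name": "servo_tool", "arguments": {
  "motion": [31,-25,0,0,0,0,0,31,-25,0,0,0,0,0,31,-24,-30,0,0,0.007,0,0,0,-40,0,0,0,0,0,0,-40,0,0,0,0,0,0,-30,0,0,0,0,0,0,-20,0,0,0,0,0,0,0,0,0,0,0]
}}

```text
time_s: 6.17
ee_pos: [451.4, 48.3, 111.8]
ee_rot: [-179.5, 0.1, 78.3]
force: [-1.1, 0.2, 0.4]
gripper_width: 0.1
```

```bash
python3 look.py a5
```

```text
6.2667 [454.66280426  48.75791776 115.74299826] [-0.14412208  0.02732094  0.72934384]
```

View pics/a5.png

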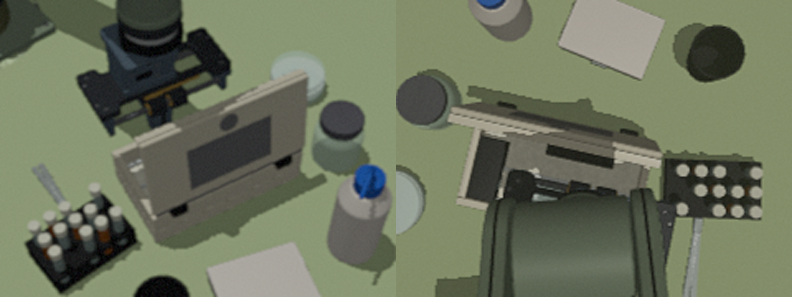

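The fingers are above the rear of the channel, clear of the cover and the rack, but 6 mm short. I'll correct that and lower.

{"name": "servo_tool", "arguments": {
  "motion": [5,-4,-10,0,0,0,0,0,0,-16,0,0,0,0,0,0,-14,0,0,0,0,0,0,-10,0,0,0,0,0,0,-5,0,0,0,0,0,0,0,0,0,0,0]
}}

```text
time_s: 6.77
ee_pos: [460.0, 44.6, 60.7]
ee_rot: [180.0, -0.0, 78.3]
force: [-0.2, -0.0, 0.5]
gripper_width: 0.6
```

{"name": "servo_tool", "arguments": {
  "motion": [1,5,0,0,0,0,0,1,5,0,0,0,0,0,0.6,3,0,0,0,0,0,0.4,2,0,0,0,0,0,0.4,2,0,0,0,0,0,0.4,2,0,0,0,0,0,0.4,2,0,0,0,0,0,0,0,0,0,0,0,0]
}}

```text
time_s: 7.43
ee_pos: [463.8, 66.0, 60.7]
ee_rot: [180.0, -0.0, 78.3]
force: [-0.3, -0.5, 0.4]
gripper_width: 0.6
```

{"name": "servo_tool", "arguments": {
  "motion": [0.4,2,0,0,0,0,0,0.4,2,0,0,0,0,0,0,0,0,0,0,0,0]
}}

```text
time_s: 7.68
ee_pos: [464.5, 70.0, 60.6]
ee_rot: [-180.0, -0.0, 78.3]
force: [0.8, -0.0, 0.1]
gripper_width: 0.3
```

{"name": "servo_tool", "arguments": {
  "motion": [0.4,2,0,0,0,0,0,0.2,1,0,0,0,0,0,0.2,1,0,0,0,0,0,0,0,0,0,0,0,0]
}}

```text
time_s: 8.02
ee_pos: [465.3, 73.9, 60.6]
ee_rot: [-180.0, -0.0, 78.3]
force: [-0.9, 0.1, 0.9]
gripper_width: 0.3
```

```bash
python3 look.py a6
python3 - <<'E'
import numpy as np,cv2
A=[]
for n,(r0,r1,c0,c1) in dict(scene=(130,230,240,360),top=(210,310,220,340)).items():
    t=np.load(n+"_a6.npz");A.append(cv2.resize(t["image"][r0:r1,c0:c1,::-1],None,fx=3.3,fy=3.3,interpolation=2))
cv2.imwrite("pics/t6.png",np.hstack(A))
E
```

```text
8.1167 [465.30936153  73.83062781  60.64859175] [ 0.44704924 -0.05643084 -0.31804509]
```

View pics/t6.png

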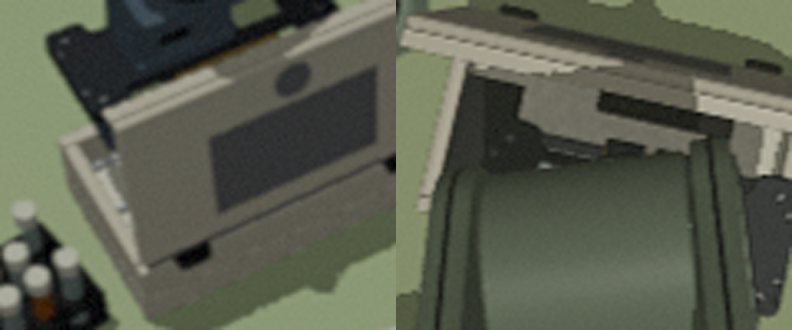

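The carrier is hidden by the arm in both views, so I'll go by force.

{"name": "servo_tool", "arguments": {
  "motion": [0.2,1,0,0,0,0,0,0.2,1,0,0,0,0,0,0,0,0,0,0,0,0]
}}

```text
time_s: 8.37
ee_pos: [465.7, 75.9, 60.6]
ee_rot: [-180.0, -0.0, 78.3]
force: [0.5, -0.5, 0.2]
gripper_width: 0.6
```

{"name": "servo_tool", "arguments": {
  "motion": [0.2,1,0,0,0,0,0,0.2,1,0,0,0,0,0,0,0,0,0,0,0,0]
}}

```text
time_s: 8.62
ee_pos: [466.1, 77.9, 60.7]
ee_rot: [180.0, -0.0, 78.3]
force: [-0.2, 0.8, 0.2]
gripper_width: 0.7
```

{"name": "servo_tool", "arguments": {
  "motion": [0.2,1,0,0,0,0,0,0.2,1,0,0,0,0,0,0,0,0,0,0,0,0]
}}

```text
time_s: 8.87
ee_pos: [465.9, 78.5, 60.6]
ee_rot: [-180.0, 0.2, 78.4]
force: [-1.7, -6.9, 2.6]
gripper_width: 0.4
```

{"name": "servo_tool", "arguments": {
  "motion": [0.2,1,0,0,0,0,0,0,0,0,0,0,0,0]
}}

```text
time_s: 9.03
ee_pos: [465.8, 78.6, 60.6]
ee_rot: [-179.9, 0.3, 78.5]
force: [-1.3, -10.2, 3.1]
gripper_width: 0.2
```

{"name": "servo_tool", "arguments": {
  "motion": [0.2,1,0,0,0,0,0,0,0,0,0,0,0,0]
}}

```text
time_s: 9.2
ee_pos: [465.8, 78.7, 60.6]
ee_rot: [-179.9, 0.4, 78.5]
force: [-1.6, -14.4, 5.0]
gripper_width: 0.3
```

That's a firm stop: 10 then 14 N over 0.1 mm of motion. Back off, rise and look.

{"name": "servo_tool", "arguments": {
  "motion": [-1,-6,0,0,0,0,0,-3,-14,0,0,0,0,0,-2,-10,0,0,0,0,0,0,0,40,0,0,0,0,0,0,40,0,0,0,0,0,0,40,0,0,0,0,0,0,40,0,0,0,0,-30,15,40,0,0,0,0,-35,25,10,0,0,0,0]
}}

```text
time_s: 9.95
ee_pos: [407.6, 87.0, 267.1]
ee_rot: [179.4, -0.2, 78.1]
force: [0.8, 1.6, 0.0]
gripper_width: 0.4
```

{"name": "servo_tool", "arguments": {
  "motion": [-35,25,0,0,0,0,0,0,0,0,0,0,0,0]
}}

```text
time_s: 10.12
ee_pos: [365.0, 113.8, 262.9]
ee_rot: [-179.9, -0.2, 78.5]
force: [-0.3, -0.3, -0.3]
gripper_width: 0.4
```

```bash
python3 look.py a7
python3 - <<'E'
import numpy as np,cv2
t=np.load("top_a7.npz");cv2.imwrite("pics/t7.png",cv2.resize(t["image"][195:320,215:365,::-1],None,fx=4.8,fy=4.8,interpolation=2))
E
```

```text
10.2167 [369.22888494 112.03823515 262.37759562] [-0.28232882 -0.00363947  0.07330185]
```

View pics/t7.png

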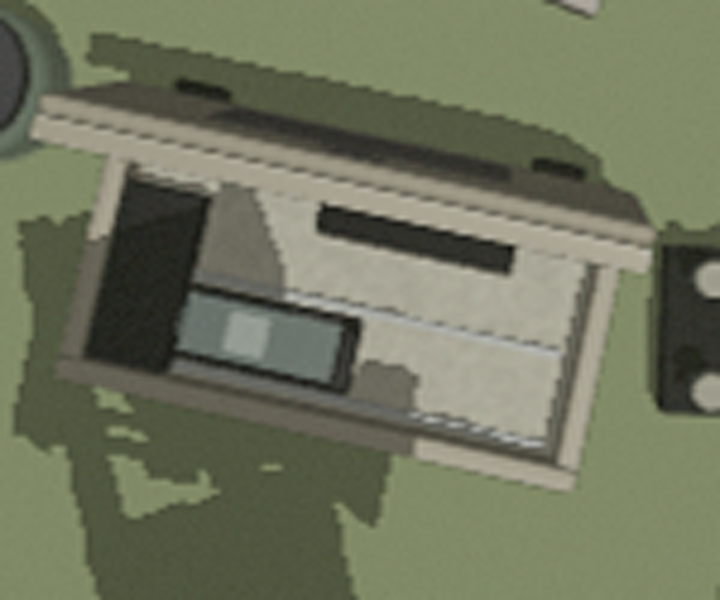

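The carrier's nose now meets the optical head near (180,325) in the crop. The tab edge moved from (388,328) to (361,320), which I check below along with the clearances behind the cover.

Run:
```python
from h import *
t=np.load("top_a7.npz")
a=np.radians(-11.7);ex=np.array([np.cos(a),np.sin(a)]);ey=np.array([-ex[1],ex[0]]);O=np.array([501.2,97.4])
C=lambda x,y:((x+.5)/4.8-.5+215,(y+.5)/4.8-.5+195)
T=lambda x,y:(x,y)
for n,p,z in(("tab hi",C(361,320),56),("tab lo",C(350,390),56),("cap",(247,145),180),("bottle low edge",(256,163),120),("jar",(206,211),85),("box",(330,197),33)):
    w=onz(t,*p,z);d=w[:2]-O;print(n,np.round(w,1),np.round([d@ex,d@ey],1))
for i,th in enumerate(np.radians([86,83,70,60,50,40,30,20,10,5,0])):
    r=105;u=np.array([-np.cos(th),np.sin(th)]);n=np.array([np.sin(th),np.cos(th)])
    c=np.array([60,72])+r*u+8*n; tcp=O+(c[0]+16)*ex-5*ey
    print(np.round(np.degrees(th)),np.round(c,1),"TCP",np.round([*tcp,c[1]+19],1))
```

```text
tab hi [485.9  85.9  56. ] [-12.6 -14.4]
tab lo [455.6  90.3  56. ] [-43.2 -16.2]
cap [703.6 159.3 180. ] [185.7 101.7]
bottle low edge [682.5 151.6 120. ] [166.6  89.9]
jar [588.6 258.2  85. ] [ 53.  175.2]
box [625.6   0.9  33. ] [141.4 -69.2]
86.0 [ 60.7 177.3] TCP [575.2  77.  196.3]
83.0 [ 55.1 177.2] TCP [569.9  78.1 196.2]
70.0 [ 31.6 173.4] TCP [546.8  82.9 192.4]
60.0 [ 14.4 166.9] TCP [530.   86.3 185.9]
50.0 [ -1.4 157.6] TCP [514.5  89.5 176.6]
40.0 [-15.3 145.6] TCP [500.9  92.4 164.6]
30.0 [-26.9 131.4] TCP [489.5  94.7 150.4]
20.0 [-35.9 115.4] TCP [480.7  96.5 134.4]
10.0 [-42.   98.1] TCP [474.7  97.8 117.1]
5.0 [-43.9  89.1] TCP [472.9  98.2 108.1]
0.0 [-45.  80.] TCP [471.8  98.4  99. ]
```

The tab face is at reader y≈-15.3, so the carrier is home. Now over the top to behind the open cover, with the tips 40 mm above its edge.

{"name": "servo_tool", "arguments": {
  "motion": [10,-2,8,0,0,0,0,30,-5,0,0,0,0,0,35,-6,0,0,0,0,0,35,-6,0,0,0,0,0,35,-6,0,0,0,0,0,35,-6,0,0,0,0,0,30,-5,0,0,0,0,0,10,-2,0,0,0,0,0,0,0,0,0,0,0,0]
}}

```text
time_s: 10.97
ee_pos: [592.5, 71.8, 267.9]
ee_rot: [-179.9, 0.0, 78.2]
force: [0.1, 0.2, -0.1]
gripper_width: 0.4
```

```bash
python3 look.py a8
```

```text
11.0667 [589.42950939  72.87687605 268.98835793] [0.24035941 0.68360866 0.5203563 ]
```

View pics/a8.png

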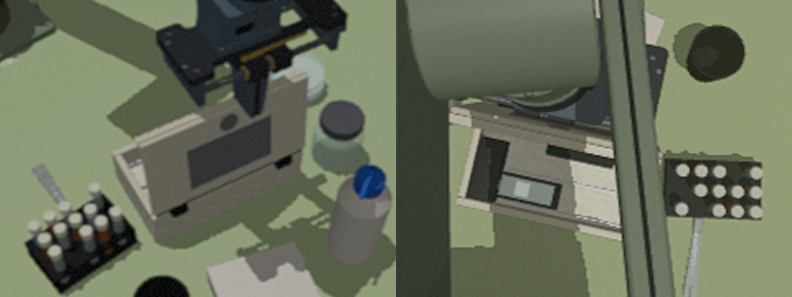

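The fingers are above and behind the cover's outer face, clear of the bottle. Lower to z≈196.

{"name": "servo_tool", "arguments": {
  "motion": [0,0,-25,0,0,0,0,0,0,-25,0,0,0,0,0,0,-15,0,0,0,0,0,0,-8,0,0,0,0,0,0,0,0,0,0,0]
}}

```text
time_s: 11.48
ee_pos: [587.8, 73.6, 195.7]
ee_rot: [-179.8, 0.1, 78.3]
force: [0.8, -0.0, 0.7]
gripper_width: 0.2
```

{"name": "servo_tool", "arguments": {
  "motion": [-8,1.6,0,0,0,0,0,-6,1.2,0,0,0,0,0,-6,1.2,-0.5,0,0,0,0,-6,1.2,-1,0,0,0,0]
}}

```text
time_s: 11.82
ee_pos: [564.4, 78.9, 197.2]
ee_rot: [179.8, -0.1, 78.3]
force: [2.0, -1.1, 2.3]
gripper_width: 0.4
```

Contact has begun, at about 2 N. Swing the cover along its arc.

{"name": "servo_tool", "arguments": {
  "motion": [-8,2,-1.5,0,0,0,0,-8,2,-2,0,0,0,0,-8.5,2,-3,0,0,0,0,-8.5,2,-3,0,0,0,0,-8,2,-4.5,0,0,0,0,-8,2,-4.5,0,0,0,0,-7,1.5,-6,0,0,0,0,-7,1.5,-6,0,0,0,0]
}}

```text
time_s: 12.48
ee_pos: [500.2, 93.8, 164.3]
ee_rot: [-180.0, 0.0, 78.3]
force: [2.1, -1.0, 0.1]
gripper_width: 0.8
```

{"name": "servo_tool", "arguments": {
  "motion": [-7.5,1,-6,0,0,0,0,-7.5,1,-6,0,0,0,0,-7,1,-7,0,0,0,0,-7,1,-7,0,0,0,0,-5.5,1,-9,0,0,0,0,-5.5,1,-9,0,0,0,0]
}}

```text
time_s: 12.98
ee_pos: [460.3, 99.9, 120.4]
ee_rot: [180.0, -0.0, 78.3]
force: [2.4, -0.6, 1.7]
gripper_width: 0.5
```

```bash
python3 look.py a9
```

```text
13.0833 [457.89693004  99.65995967 119.26432706] [-0.57393193  0.37864492  1.23502201]
```

View pics/a9.png

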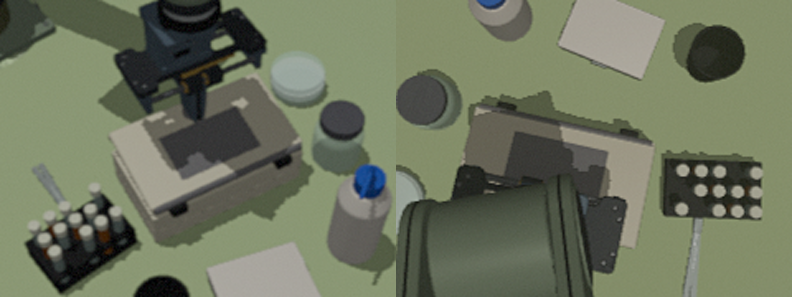

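The cover is nearly down, with the tip still on its face near the dimple. Continue to shut and press.

{"name": "servo_tool", "arguments": {
  "motion": [-2,1,-6,0,0,0,0,-2,0.5,-6,0,0,0,0,-2,0.5,-5,0,0,0,0,-1,0,-2,0,0,0,0,0,0,-2,0,0,0,0,0,0,-1.5,0,0,0,0,0,0,-1,0,0,0,0,0,0,-1,0,0,0,0]
}}

```text
time_s: 13.75
ee_pos: [453.4, 101.9, 96.5]
ee_rot: [-179.9, -0.0, 78.3]
force: [-2.0, 0.8, 4.4]
gripper_width: 0.3
```

{"name": "servo_tool", "arguments": {
  "motion": [0,0,-1,0,0,0,0,0,0,-1,0,0,0,0,0,0,0,0,0,0,0]
}}

```text
time_s: 14.0
ee_pos: [453.7, 101.7, 94.2]
ee_rot: [-180.0, 0.0, 78.3]
force: [-0.9, 0.3, 2.2]
gripper_width: 0.5
```

{"name": "servo_tool", "arguments": {
  "motion": [0,0,-1,0,0,0,0,0,0,-1,0,0,0,0,0,0,0,0,0,0,0]
}}

```text
time_s: 14.25
ee_pos: [453.8, 101.7, 93.1]
ee_rot: [-180.0, 0.0, 78.3]
force: [-4.1, 0.2, 8.6]
gripper_width: 0.6
```

{"name": "servo_tool", "arguments": {
  "motion": [0,0,-1,0,0,0,0,0,0,0,0,0,0,0]
}}

```text
time_s: 14.42
ee_pos: [453.9, 101.7, 92.9]
ee_rot: [180.0, -0.0, 78.3]
force: [-6.5, -0.8, 15.7]
gripper_width: 0.8
```

It's at the end stop again (15.7 N, no more travel). Let go, straight up.

{"name": "servo_tool", "arguments": {
  "motion": [0,0,15,0,0,0,0,0,0,35,0,0,0,0,-20,4,40,0,0,0,0,-30,6,40,0,0,0,0,-35,7,40,0,0,0,0,0,0,0,0,0,0,0,0,0,0,0,0,0,0,0,0,0,0,0,0,0,0,0,0,0,0,0,0,0,0,0,0,0,0,0]
}}

```text
time_s: 15.25
ee_pos: [383.6, 115.5, 241.3]
ee_rot: [-179.9, 0.1, 78.3]
force: [0.2, -0.7, -1.0]
gripper_width: 0.2
```

{"name": "servo_tool", "arguments": {
  "motion": [0,0,0,0,0,0,0,0,0,0,0,0,0,0,0,0,0,0,0,0,0,0,0,0,0,0,0,0,0,0,0,0,0,0,0,0,0,0,0,0,0,0,0,0,0,0,0,0,0,0,0,0,0,0,0,0]
}}

```text
time_s: 15.92
ee_pos: [383.4, 115.8, 242.9]
ee_rot: [180.0, -0.0, 78.3]
force: [0.1, -0.1, 0.8]
gripper_width: 0.4
```

```bash
python3 look.py b1
python3 - <<'E'
from h import *
for k in("0","_a2","_b1"):
    t=np.load(f"top{k}.npz")
    print(k,[np.round(np.median([dep(t,u+i,v+j)[2] for i in range(-2,3) for j in range(-2,3)]),1) for u,v in((281,278),(232,270),(330,288),(262,220),(340,240))])
E
```

```text
16.0167 [383.38184867 115.84649026 242.86959399] [ 0.27581319 -0.15521395  0.16849622]
0 [np.float64(79.6), np.float64(79.1), np.float64(79.2), np.float64(79.0), np.float64(79.2)]
_a2 [np.float64(99.2), np.float64(99.3), np.float64(97.9), np.float64(79.4), np.float64(79.7)]
_b1 [np.float64(78.5), np.float64(77.6), np.float64(77.3), np.float64(78.9), np.float64(79.2)]
```

View pics/b1.png

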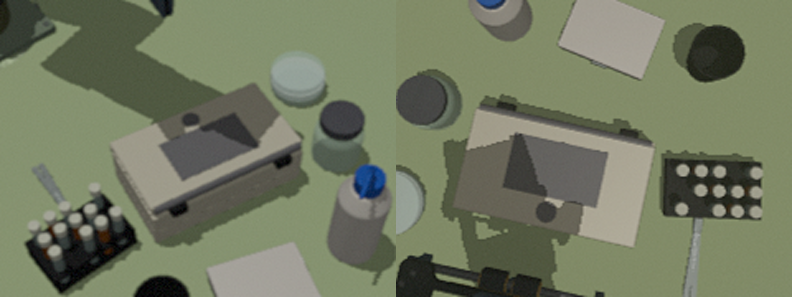

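The cover is down 1.5 s after release, where on the first press it had already risen 20 mm by 0.8 s. Its front reads 1 to 2 mm lower than at the start, so I'll wait and check again.

{"name": "servo_tool", "arguments": {
  "motion": [0,0,0,0,0,0,0,0,0,0,0,0,0,0,0,0,0,0,0,0,0,0,0,0,0,0,0,0,0,0,0,0,0,0,0,0,0,0,0,0,0,0,0,0,0,0,0,0,0,0,0,0,0,0,0,0]
}}

```text
time_s: 16.68
ee_pos: [383.4, 115.8, 242.8]
ee_rot: [-180.0, -0.0, 78.3]
force: [0.3, -0.4, -0.1]
gripper_width: 0.3
```

{"name": "servo_tool", "arguments": {
  "motion": [0,0,0,0,0,0,0,0,0,0,0,0,0,0,0,0,0,0,0,0,0,0,0,0,0,0,0,0,0,0,0,0,0,0,0,0,0,0,0,0,0,0,0,0,0,0,0,0,0,0,0,0,0,0,0,0]
}}

```text
time_s: 17.35
ee_pos: [383.4, 115.8, 242.8]
ee_rot: [180.0, -0.0, 78.3]
force: [-0.4, -0.3, 1.2]
gripper_width: 0.5
```

```bash
python3 look.py b2
python3 - <<'E'
from h import *
for k in("0","_b1","_b2"):
    t=np.load(f"top{k}.npz")
    print(k,[np.round(np.median([dep(t,u+i,v+j)[2] for i in range(-2,3) for j in range(-2,3)]),1) for u,v in((281,278),(232,270),(330,288),(262,220),(340,240))])
    if k!="0":
        for n in("scene","top"):
            a=np.load(n+"0.npz")["image"].astype(int);b=np.load(n+k+".npz")["image"].astype(int);d=np.abs(a-b).max(2)>60;print(n,d.sum())
E
```

```text
17.45 [383.41014994 115.82350232 242.82885776] [-0.18805783  0.44109916  0.60635691]
0 [np.float64(79.6), np.float64(79.1), np.float64(79.2), np.float64(79.0), np.float64(79.2)]
_b1 [np.float64(78.5), np.float64(77.6), np.float64(77.3), np.float64(78.9), np.float64(79.2)]
scene 7860
top 10326
_b2 [np.float64(78.2), np.float64(78.2), np.float64(78.1), np.float64(78.4), np.float64(78.8)]
scene 7867
top 10337
```

View pics/b2.png

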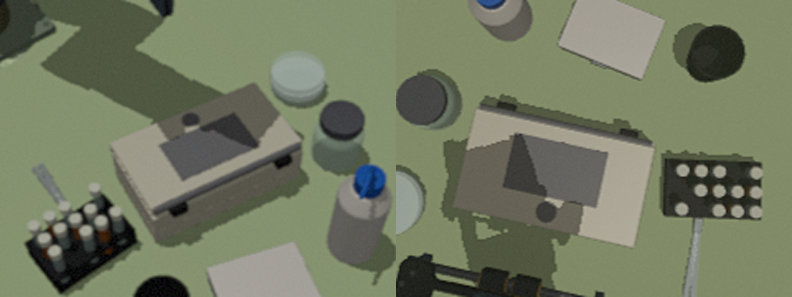

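The cover stays shut. Its front reads 78.2 mm against 79.3 at the start, which is within camera noise, and nothing else has visibly moved. The robot is clear, so I'm handing in.

```bash
python3 -c "
from workcell import env
print(env.job_done())"
```

```text
the job is handed in; nothing more can be done
None
```

The job is done and handed in at about 17.5 s of the 54 s limit. The cover was pressed open, the carrier pushed home, and the cover swung down and pressed shut again.

- **Opening press:** The shut fingers pressed the dimple to the end of its travel at about 18 N. On release the cover popped up to its open stop.
- **Carrier:** It was about 14 mm short of home. I pushed it until the force rose to 14 N with no further motion. With the arm out of the way, its tab face measured at reader y ≈ -15.3 mm against -15 expected, with its nose at the optical head.
- **Closing press:** I swung the cover down from behind and pressed to the end of travel at about 16 N. It was still shut 3 s after release, with the robot touching nothing.

**Small disagreements:**
- The cover's front read about 1 mm lower at the end than at the start. I put that down to camera noise.
- The optical head's edge measured up to 5 mm from its stated y, while the case and rails agreed within about 3 mm.
- A pixel comparison of the first and last pictures was no use as a check, because the arm and its shadow had moved. I checked by eye that the bystanders near the reader had not moved.

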